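# Start the countertop dish dryer

## Robot

A 6-joint arm with a two-finger parallel gripper is mounted at the origin on the work surface. World frame = base frame: x ahead of the robot, y to its left, z up, the work surface at z = 0. Lengths are in m, angles in rad, forces in N, time in s.
With the tool pointing down it reaches from about 0.35 to 0.775 m from the base axis. Payload 7.3 kg.
Tool frame: the origin (TCP) lies at the centre of the arm's flange, where the gripper is bolted on; the fingertips stand 178 mm ahead of it and the grasp point (between the pads) lies 159 mm ahead of it; x points along the fingers, y is the direction in which the jaws open and shut, and the axes are right-handed (so a half turn about x gives the same grasp; the last joint's range is limited). The gripper opens to 92 mm and grips with 3 to 60 N. Pads are 19 mm wide; open, the fingers measure 130 mm over their backs; the gripper's body (75 mm by 190 mm) begins 47 mm behind the grasp point.
Start: joints at [1.006, 0.342, 1.524, -0, 1.275, -0.146], TCP at [0.213, 0.48, 0.405] pointing down, gripper open.
Joint ranges: [-2.53, 2.53], [-0.77, 2.02], [0.04, 2.7], [-1, 4.14], [0.28, 2.66], [-3.11, 3.11]. Speed limits (rad/s): [2.57, 2.57, 3.14, 3.14, 3.14, 3.14].

## Interface

Orientations are given as [roll, pitch, yaw] about the fixed x, y, z axes, in that order (R = Rz(yaw) Ry(pitch) Rx(roll)).
In Python, from cell import readout, cams, workorder gives the robot as it stands.
- The arm moves only by the shell command python3 -m inch 'ROWS' [FORCE]. ROWS is text: rows parted by semicolons, each of 5 numbers parted by spaces: the shift along the world's x, y, z in mm, then the turn about the world's z in rad, then the opening, from 0 (shut) to 1 (fully open). A call has 1 to 8 rows; each row shifts and turns the commanded pose from where the row before left it; what a row does not reach is not made up. A row lasts 1/12 s, in which the tool goes at most 41.7 mm and 7.16 degrees, less where a joint would pass 70% of its speed; a pose out of reach is approached as far as the arm can. A call is refused whole if a number of a shift passes 41.7 or a number of a turn 0.125, either way. A call with a gripper value outside its range is refused whole. The fingers move at their own pace and stop on an object; FORCE is the grip in N (left out, the last holds). Time passes only in rows, so rows that do not move let the fingers close. It gives the time, the measured TCP pose, the force and the opening at its end, in the units of the state.
- readout.observe(): the state, without advancing time (a new reading comes with each control period).
- cams.read_camera(name): name is "side" or "top" or "wrist"; returns a dict with "color" (480x640x3 uint8, red, green, blue), "fx", "fy", "cx", "cy" (pixels), "world_to_cam" (4x4, takes a point from world to camera coordinates); the wrist camera has in their place "T_tool_cam" (4x4, takes a point from camera to tool coordinates, whose origin is the TCP and whose axes are the tool frame's). Camera axes: x right, y down, z forward; pixel columns grow to the right and rows downward; lengths in m; the calibration is good to about 2 mm. A picture is of the moment at which its call begins: read the wrist's pose just before it. There is no depth.
- workorder.hand_in(): hands the job in, once; it reports no verdict.
The state is a dict: "time": time; "qpos": joint angles; "qvel": joint speeds; "joint_efforts": joint torques, N m; "tool_pos": TCP position; "tool_rot": TCP orientation; "contact_force": force on the tool from outside, world axes, zero at the start; "torque": the same for the moment, N m; "opening": finger opening in m.
Only numpy, scipy, OpenCV 4.12 (cv2) and the standard library are available. Lean on these libraries where they do the work, as an engineer would, in place of code of your own. Each camera call takes 0.05 s, during which the arm holds its last target.

## Task

Get the dish dryer going: first slide its drip tray fully home, then turn the timer dial until its pointer stands at the orange 30-minute mark, and last press the green start button right down to its stop and let it spring back. Leave the mug, the bowl and the soap bottle where they stand.

Things in the scene. Friction and masses are not known exactly. Their poses are not given: they have to be found in the camera images.
- dryer: white countertop dish dryer, fixed to the worktop: 380 mm wide, 320 deep, 250 high; origin under its centre on the worktop. x points level from front to back, y to the left for a person facing its front, z up. Along the front runs a grey control panel that leans back 30 degrees from level, from 48 to 98 mm high; a clear hood over the dishes rises 20 mm behind the panel's top edge.
- tray_front (a point): centre of the front face of the blue drip tray, a shallow drawer in the dryer's foot. The face is a flat upright plate 352 mm wide and 36 mm high (7 to 43 mm above the worktop) with a dark finger scoop at its middle. Axes as the dryer's: x points level into the dryer, the way that pushes the tray home.
- dial_grip (a point): middle of the white finger bar of the timer dial, on its axis, at the right of the panel. Bar 50 mm long, 12 thick, its top 12 mm above this point; black skirt under it 52 mm across, its top 13 mm below this point. Axes turn with the dial: x along the bar to its pointer end (red line), y across the bar, z along the dial's axis out of the panel, 30 degrees from vertical towards the front.
- tray (a joint): how far the drip tray stands out of the dryer, in m: 0 is fully home against its stop, with the plate flush with the front of the dryer, 0.12 fully out. It slides with about 1.5 N of friction and stays where it is left.
- dial (a joint): angle of the timer dial in rad: 0 is off, it grows clockwise as seen looking at the panel, 5.236 is 60 minutes. The 30-minute mark is at 2.618. It turns freely with about 0.06 N m of friction and stays where it is left.
- mark (a point): the orange 30-minute mark on the panel, a short bar (9 by 7 mm) 34.5 mm straight up the slope from the dial's axis, amid white ticks every 5 minutes (25 degrees). Fixed to the panel: its x points straight up the panel's slope, z out of the panel.
- start_top (a point): centre of the top of the round green start button, a spring plunger 28 mm across in a black collar 44 mm across, on the same panel 120 mm to the left of the dial. The top stands 11 mm above the collar. Axes: z out of the panel (30 degrees from vertical), x straight up the panel's slope.
- start (a joint): how far the start button is pressed in, in m: 0 is out, 0.007 is down at its stop. Its spring takes about 2 N to start moving and 6 N at the stop, and brings it back when it is let go.
- mug_center (a point): centre, half-way up, of a blue mug (80 mm across, 92 mm high, with a handle that stands out 30 mm) standing in front of the dryer, towards its right. A bystander.
- bowl_center (a point): centre, half-way up, of a white bowl (124 mm across, 55 mm high) standing to the left of the dryer. A bystander.
- soap_center (a point): centre, half-way up, of a yellow soap bottle with a white pump head (66 mm across, 167 mm high) standing in front of the dryer, at its right corner. A bystander.

How it is judged:
On the way, in this order (a step that is already met when the one before it is completed fails the run):
1. the drip tray is fully home (value of joint tray below 0.003 m), for 0.2 s.
2. the dial's pointer stands at the orange mark, with the tray still home (value of joint dial between 2.528 and 2.708 rad and value of joint tray below 0.003 m), for 0.3 s.
3. the start button is down at its stop while the dial stands at the mark (value of joint start above 0.006 m and value of joint dial between 2.528 and 2.708 rad), for 0.1 s.
At the end, for the whole second after the job is handed in: The drip tray is home within 3 mm, the dial stands at the 30-minute mark within 0.09 rad (one minute on the scale), the start button has been pressed to its stop (6 of its 7 mm) after that and is out again (within 1 mm), and mug, bowl and soap bottle stand within 20 mm of where they were (all of step 2 and value of joint start below 0.001 m and distance of each of mug_center, bowl_center, soap_center from where it was at the start of the episode below 0.02 m); the robot touches nothing.
It fails at once if a bystander (mug, bowl or soap bottle) is knocked over or shoved (distance of any of mug_center, bowl_center, soap_center from where it was at the start of the episode above 0.03 m).
It also fails if it takes over 62 s, if anything falls off the work surface, if the arm or the gripper's body presses on something with over 40 N, if the wrist force passes 120 N, or if a joint passes its speed limit or range.

## Working session

There is one attempt and no reset: what is moved stays moved. The work goes in short steps, Python scripts to look and compute and a shell command to move; the robot and the scene stay as the last step left them, time stands still between calls to the robot, and variables do not carry over. Pictures are saved under pics/ and viewed, and the job is handed in when it is done.

```bash
ls; mkdir -p pics
python3 - <<'E'
from cell import readout,cams
import cv2
print(readout.observe())
for n in ("side","top","wrist"):
    d=cams.read_camera(n); cv2.imwrite(f"pics/{n}0.png",d["color"][:,:,::-1]); print(n,{k:v for k,v in d.items() if k!="color"})
E
```

```text
pics
{'time': 0.0, 'qpos': array([ 1.00602999e+00,  3.42732219e-01,  1.52507851e+00, -1.75189066e-05,
        1.27537159e+00, -1.45996275e-01]), 'qvel': array([ 0.00049078, -0.0006871 ,  0.00172395, -0.00051715,  0.00104482,
        0.00161169]), 'joint_efforts': array([-1.08337135e-03, -4.31255758e+01, -2.44209892e+01,  7.15199788e-02,
        5.63196768e-02, -1.09551365e-04]), 'tool_pos': array([0.21338434, 0.47951695, 0.40401834]), 'tool_rot': array([-1.70625507,  1.56920657, -2.12502002]), 'contact_force': array([-0.05258378,  0.44057299,  0.61687019]), 'torque': array([ 0.05097482,  0.01982504, -0.00026885]), 'opening': 0.09188558942418747}
side {'fx': 434.0897602177506, 'fy': 434.0897602177506, 'cx': 323.13165150398504, 'cy': 236.33734257150542, 'world_to_cam': array([[-0.97510919,  0.22160752, -0.00722319,  0.57927151],
       [ 0.20757569,  0.90094632, -0.38106176, -0.13012317],
       [-0.07793845, -0.37307618, -0.92452137,  1.27930923],
       [ 0.        ,  0.        ,  0.        ,  1.        ]])}
top {'fx': 541.6766270659558, 'fy': 541.6766270659558, 'cx': 309.69174997854, 'cy': 236.1428320373878, 'world_to_cam': array([[-3.27091476e-02, -9.99464080e-01,  1.29040215e-03,
         5.30629637e-02],
       [-9.76964128e-01,  3.17003314e-02, -2.11035971e-01,
         6.11165706e-01],
       [ 2.10881967e-01, -8.16348334e-03, -9.77477444e-01,
         1.32054349e+00],
       [ 0.00000000e+00,  0.00000000e+00,  0.00000000e+00,
         1.00000000e+00]])}
wrist {'fx': 396.30042340527103, 'fy': 396.30042340527103, 'cx': 318.47509814427997, 'cy': 244.7287325559995, 'T_tool_cam': array([[ 3.30002731e-04, -2.53160877e-01,  9.67424137e-01,
         2.06526667e-02],
       [ 9.99999287e-01, -1.02675416e-03, -6.09801282e-04,
        -5.71048647e-05],
       [ 1.14768458e-03,  9.67423649e-01,  2.53160357e-01,
        -6.68858071e-02],
       [ 0.00000000e+00,  0.00000000e+00,  0.00000000e+00,
         1.00000000e+00]])}
```

View pics/side0.png

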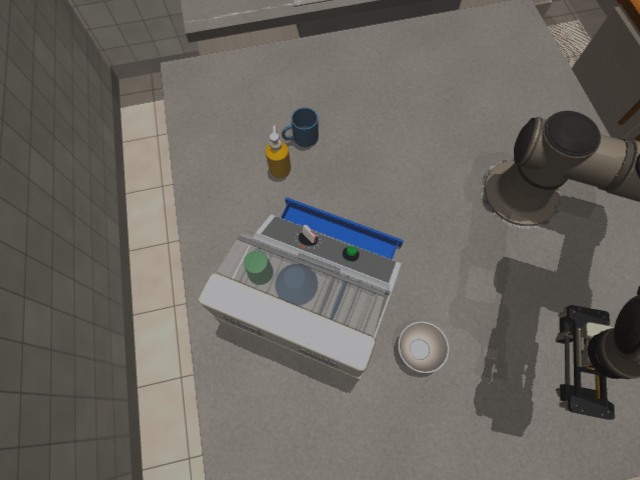

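View pics/top0.png

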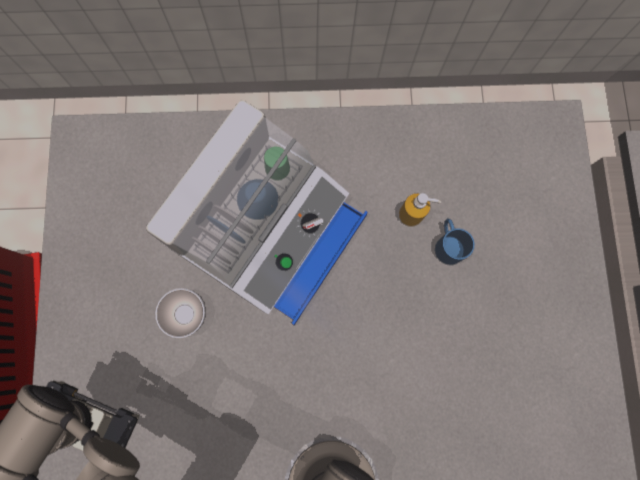

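View pics/wrist0.png

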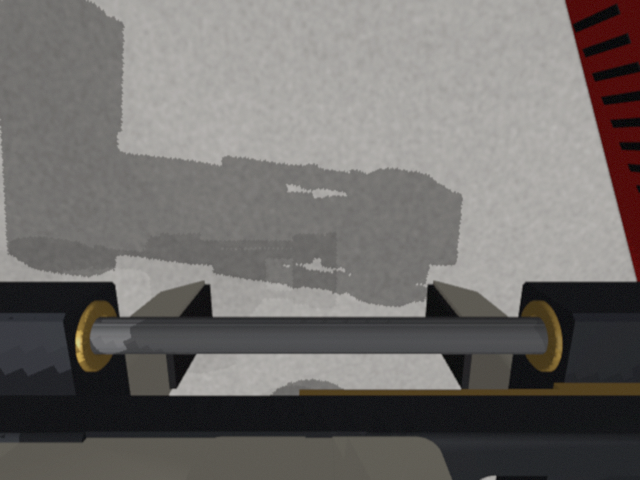

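Run:
```python
import cv2
t=cv2.imread("pics/top0.png"); s=cv2.imread("pics/side0.png")
cv2.imwrite("pics/top0c.png",cv2.resize(t[160:330,220:390],(800,600)[0:1]*1+(800,) if 0 else (595,595),interpolation=cv2.INTER_CUBIC))
cv2.imwrite("pics/side0c.png",cv2.resize(s[190:300,240:410],None,fx=4.5,fy=4.5,interpolation=cv2.INTER_CUBIC))
```

```text
(no output)
```

View pics/top0c.png

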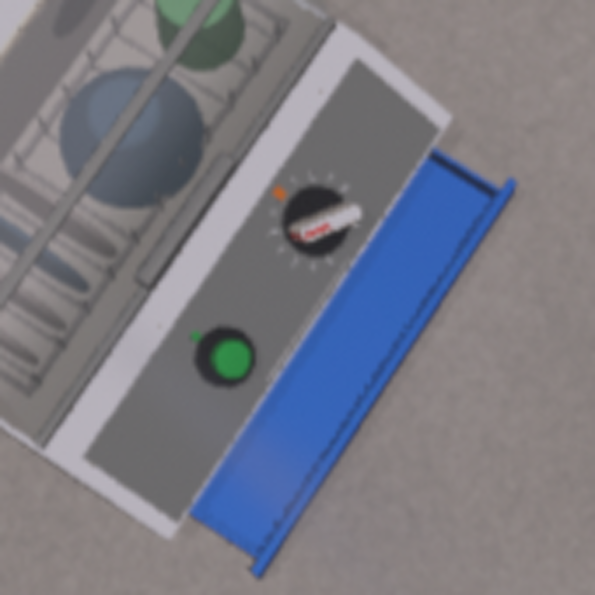

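View pics/side0c.png

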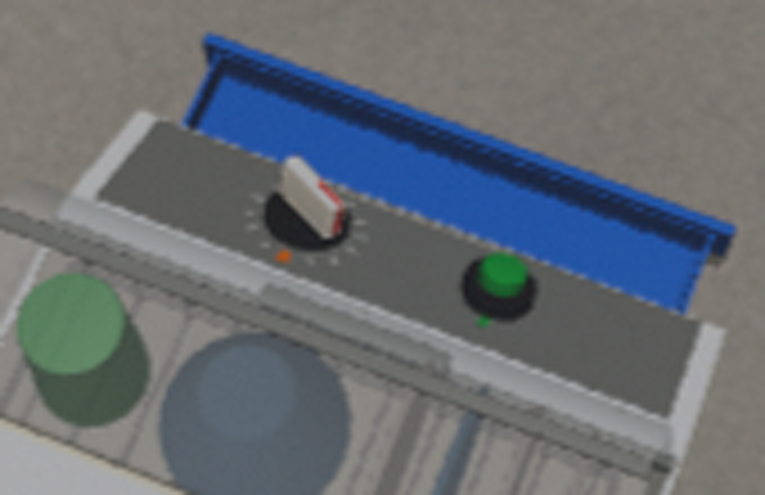

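```bash
cat > geo.py <<'E'
import numpy as np
from scipy.optimize import least_squares
CAM={"side":dict(f=434.0897602177506,cx=323.13165150398504,cy=236.33734257150542,W=np.array([[-0.97510919,0.22160752,-0.00722319,0.57927151],[0.20757569,0.90094632,-0.38106176,-0.13012317],[-0.07793845,-0.37307618,-0.92452137,1.27930923]])),
"top":dict(f=541.6766270659558,cx=309.69174997854,cy=236.1428320373878,W=np.array([[-3.27091476e-02,-9.99464080e-01,1.29040215e-03,5.30629637e-02],[-9.76964128e-01,3.17003314e-02,-2.11035971e-01,6.11165706e-01],[2.10881967e-01,-8.16348334e-03,-9.77477444e-01,1.32054349]]))}
def proj(c,p):
    c=CAM[c]; q=c["W"][:,:3]@np.asarray(p)+c["W"][:,3]; return np.array([c["f"]*q[0]/q[2]+c["cx"],c["f"]*q[1]/q[2]+c["cy"]])
def Rz(a): return np.array([[np.cos(a),-np.sin(a),0],[np.sin(a),np.cos(a),0],[0,0,1]])
c30,s30=np.cos(np.pi/6),.5
UP=np.array([c30,0,s30]); N=np.array([-s30,0,c30]); L=np.array([0,1.,0])
E
cat > fit.py <<'E'
from geo import *
obs={"orange":((300.0,215.1),(303.1,247.1)),"btn":((286.3,262.9),(351.8,249.3)),"trR":((366.6,211.4),(286.2,198.2)),"trL":((293.7,324.3),(403.1,241.1)),"drR":((348.9,193.7),(273.3,215.1)),"drL":((268.6,313.4),(400,262.9))}
def tri(a,b):
    return least_squares(lambda p:np.r_[proj("top",p)-a,proj("side",p)-b],[.4,0,.05])
for k,(a,b) in obs.items():
    r=tri(a,b); print(k,r.x.round(4),r.fun.round(1))
def model(v):
    x,y,yaw,t,sd,yd=v
    R=Rz(yaw);o=np.array([x,y,0])
    pan0=np.array([-.16,0,.048])
    ax=pan0+UP*sd+L*yd   # dial axis at panel surface
    P={"orange":ax+UP*.0345,"btn":ax+L*.12+N*.017,"trR":[-.16-t,-.176,.043],"trL":[-.16-t,.176,.043],"drR":[-.16,-.19,.048],"drL":[-.16,.19,.048]}
    return {k:R@np.asarray(q)+o for k,q in P.items()},R,o,ax
def res(v):
    P=model(v)[0]
    return np.concatenate([np.r_[proj("top",P[k])-obs[k][0],proj("side",P[k])-obs[k][1]] for k in obs])
r=least_squares(res,[.5,.1,-.9,.06,.05,-.06],loss="soft_l1")
print(r.x.round(4)); print(res(r.x).round(1).reshape(-1,4))
P,R,o,ax=model(r.x); print({k:v.round(4) for k,v in P.items()}); print("axis surf",R@ax+o)
E
python3 fit.py
```

```text
orange [0.6621 0.0574 0.0842] [-0.5  0.7 -0.8 -0.4]
btn [0.5402 0.0944 0.0897] [-0.3  0.4 -0.4 -0.2]
trR [ 0.6778 -0.1177  0.0379] [-0.5  0.9 -1.  -0.5]
trL [0.3909 0.0822 0.0349] [-0.6  0.7 -0.9 -0.4]
drR [ 0.7245 -0.0719  0.0439] [-0.9  1.5 -1.7 -0.8]
drL [0.4197 0.1442 0.0461] [-0.5  0.6 -0.8 -0.4]
[ 0.6646  0.1672  0.9576  0.0649  0.0437 -0.0607]
[[-0.3  0.8 -0.6 -1.1]
 [-0.2  0.4 -0.8  0.6]
 [-0.2 -0.  -1.6 -1.3]
 [-1.6  0.5 -0.3 -0.8]
 [-0.4 -0.2 -3.1 -1.5]
 [-1.2  1.6  0.4 -0.3]]
{'orange': array([0.6612, 0.0568, 0.0871]), 'btn': array([0.5409, 0.0945, 0.0846]), 'trR': array([ 0.6791, -0.118 ,  0.043 ]), 'trL': array([0.3912, 0.0846, 0.043 ]), 'drR': array([ 0.7279, -0.073 ,  0.048 ]), 'drL': array([0.4171, 0.1457, 0.048 ])}
axis surf [0.64397713 0.03237797 0.06986929]
```

```bash
cat > plan.py <<'E'
from geo import *
from scipy.spatial.transform import Rotation as Ro
YAW=0.9576; O=np.array([.6646,.1672,0]); RD=Rz(YAW)
def w(x,y,z): return RD@np.array([x,y,z])+O
def tool():
    from cell import readout
    s=readout.observe(); return s,Ro.from_euler('xyz',s['tool_rot']).as_matrix()
E
python3 - <<'E'
from plan import *
s,R=tool(); print(R.round(3)); 
zy=np.arctan2(R[1,1],R[0,1]); print("jaw yaw",zy,"dryer y dir yaw",YAW+np.pi/2, "tool z yaw",np.arctan2(R[1,2],R[0,2]))
for k,p in dict(soap=(417,205),mug=(454,246),bowl=(181,313)).items():
    z={'soap':.08,'mug':.09,'bowl':.05}[k]
    r=least_squares(lambda q:proj("top",[q[0],q[1],z])-p,[.5,0]).x; d=RD.T@(np.r_[r,0]-O); print(k,r.round(3),d.round(3))
for t in(.2,.1,.065,0): print(t,w(-.16-t,.08,0).round(4))
E
```

```text
[[-0.001  0.407  0.914]
 [-0.001  0.914 -0.407]
 [-1.    -0.001 -0.   ]]
jaw yaw 1.1519755964812 dryer y dir yaw 2.528396326794897 tool z yaw -0.41882092424021455
soap [ 0.682 -0.244] [-0.326 -0.251  0.   ]
mug [ 0.57  -0.327] [-0.458 -0.207  0.   ]
bowl [0.429 0.362] [0.024 0.305 0.   ]
0.2 [ 0.392  -0.0812  0.    ]
0.1 [0.4495 0.0006 0.    ]
0.065 [0.4697 0.0292 0.    ]
0 [0.5071 0.0824 0.    ]
```

```bash
python3 -m inch '25 -30 0 0.098 0;25 -30 0 0.098 0;25 -30 0 0.098 0;25 -30 0 0.098 0;20 -34 0 0.098 0;20 -34 0 0.098 0;15 -36 0 0.098 0;15 -36 0 0.098 0' 20; python3 -m inch '15 -38 0 0.098 0;15 -38 0 0.098 0;10 -40 0 0.098 0;5 -40 0 0.098 0;3 -40 0 0.098 0;1 -38 0 0.102 0;0 0 0 0 0;0 0 0 0 0'
python3 - <<'E'
from plan import *
s,R=tool(); print(s['time'],s['tool_pos'],"jaw yaw",np.arctan2(R[1,1],R[0,1]),s['contact_force'],s['opening'],s['qpos'].round(2))
E
```

```text
time: 0.82
tool_pos: [0.3834, 0.2191, 0.4046]
tool_rot: [2.866, 1.571, -3.05]
contact_force: [-0.1, 0.3, 0.1]
opening: 0.0429
time: 1.48
tool_pos: [0.4302, -0.0042, 0.4045]
tool_rot: [1.747, 1.57, 2.669]
contact_force: [0.2, 0.6, -0.1]
opening: 0.0002
1.4833 [ 0.43017756 -0.00419212  0.40453367] jaw yaw 2.492798547273946 [ 0.23866951  0.60806345 -0.06799361] 0.00022108203952153112 [-0.19  0.17  1.76  0.    1.21 -2.68]
```

```bash
python3 -m inch '2 -20 0 0.036 0;0 0 0 0 0;0 0 0 0 0'
python3 - <<'E'
from plan import *
from cell import cams
import cv2,json
s,R=tool(); print(s['tool_pos'],"jaw yaw",np.arctan2(R[1,1],R[0,1]))
for n in("wrist","side","top"):
    d=cams.read_camera(n); cv2.imwrite(f"pics/{n}1.png",d["color"][:,:,::-1])
s=cv2.imread("pics/side1.png"); cv2.imwrite("pics/side1c.png",cv2.resize(s[215:260,280:370],None,fx=8,fy=8,interpolation=cv2.INTER_CUBIC))
s=cv2.imread("pics/top1.png"); cv2.imwrite("pics/top1c.png",cv2.resize(s[190:280,260:350],None,fx=6.5,fy=6.5,interpolation=cv2.INTER_CUBIC))
E
```

```text
time: 1.73
tool_pos: [0.4322, -0.0218, 0.4046]
tool_rot: [1.199, 1.57, 2.16]
contact_force: [-0.2, 0.8, -0.2]
opening: 0.0004
[ 0.43217319 -0.02175977  0.40461874] jaw yaw 2.532276854781819
```

View pics/wrist1.png

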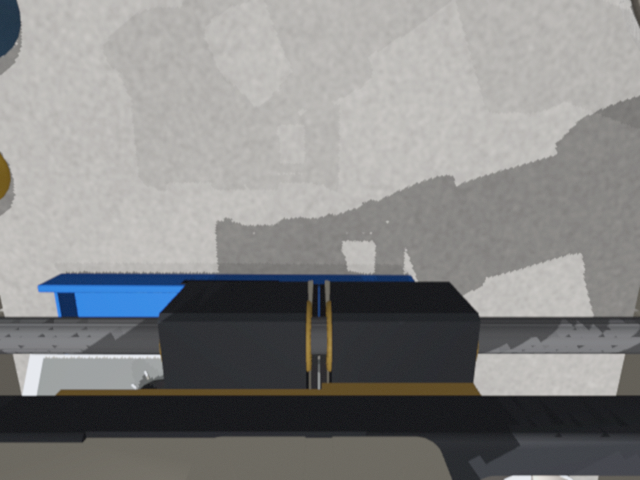

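View pics/side1c.png

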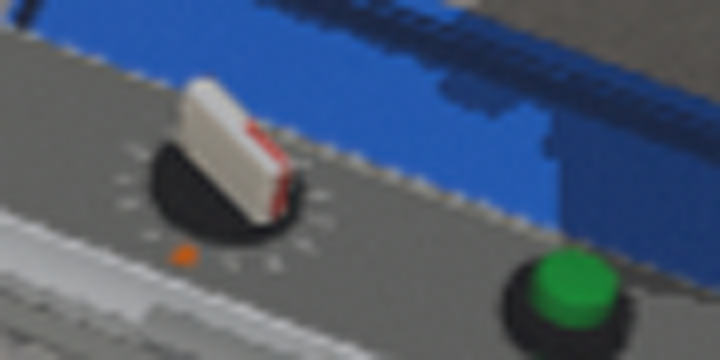

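View pics/top1c.png

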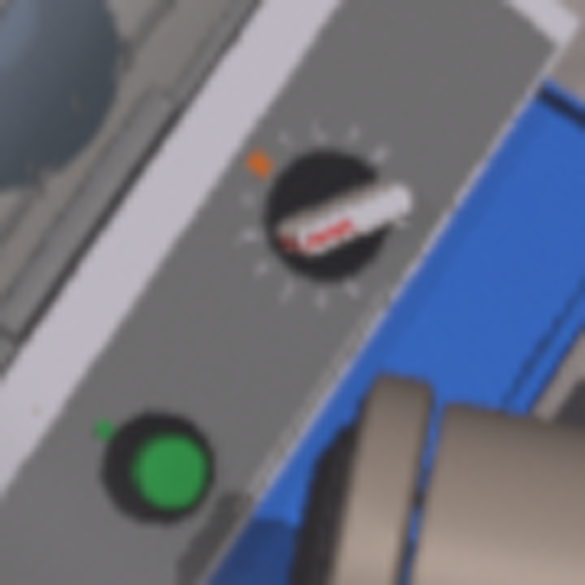

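```bash
cat > dial.py <<'E'
from plan import *
def tri(a,b): return least_squares(lambda p:np.r_[proj("top",p)-a,proj("side",p)-b],[.6,0,.1]).x
t=lambda x,y:np.array([(x+.5)/6.5-.5+260,(y+.5)/6.5-.5+190]); s=lambda x,y:np.array([(x+.5)/8-.5+280,(y+.5)/8-.5+215])
p=tri(t(291,238),s(277,170)); q=tri(t(404,198),s(203,86))
o=tri(t(260,164),s(185,256)); b=tri(t(171,471),s(577,272))
for n,v in dict(ptr=p,tail=q,mid=(p+q)/2,orange=o,btn=b).items():
    d=RD.T@(v-O); print(n,v.round(4),d.round(4),"slope",round(float((d-[-.16,0,.048])@UP),4),"norm",round(float((d-[-.16,0,.048])@N),4))
d=RD.T@(p-q); a=np.arctan2(-(d@L),d@UP); print(np.linalg.norm(d),"dial",2.618+a,"normal comp",d@N)
E
python3 dial.py
```

```text
ptr [0.6275 0.0462 0.1134] [-0.1204 -0.0393  0.1134] slope 0.067 norm 0.0368
tail [0.645  0.0028 0.0949] [-0.1457 -0.0786  0.0949] slope 0.0358 norm 0.0335
mid [0.6362 0.0245 0.1041] [-0.133  -0.0589  0.1041] slope 0.0514 norm 0.0351
orange [0.6623 0.058  0.0887] [-0.0906 -0.061   0.0887] slope 0.0805 norm 0.0006
btn [0.5411 0.0951 0.0974] [-0.13    0.0595  0.0974] slope 0.0506 norm 0.0278
0.05026112365560235 dial 1.7193175427129501 normal comp 0.0033520075897598553
```

```bash
python3 -m inch '0 0 -40 0 0;0 0 -40 0 0;0 0 -40 0 0;0 0 -40 0 0;0 0 -36 0 0;0 0 0 0 0;0 0 0 0 0'; python3 -m inch '8.6 12.3 0 0 0;8.6 12.3 0 0 0;8.6 12.3 0 0 0;8.6 12.3 0 0 0;8.6 12.3 0 0 0;8.6 12.3 0 0 0;0 0 0 0 0'
python3 -m inch '5.8 8.2 0 0 0;2.9 4.1 0 0 0;0 0 0 0 0'
```

```text
time: 2.47
tool_pos: [0.4319, -0.0217, 0.208]
tool_rot: [1.92, 1.566, 2.884]
contact_force: [0.2, -0.6, 1.1]
opening: 0.0002
time: 3.05
tool_pos: [0.4859, 0.053, 0.2122]
tool_rot: [-0.961, 1.563, 0.004]
contact_force: [0.1, -0.5, -0.4]
opening: 0.0008
time: 3.3
tool_pos: [0.4931, 0.0641, 0.2099]
tool_rot: [-0.883, 1.569, 0.081]
contact_force: [0.1, -0.5, 0.7]
opening: 0.0004
```

```bash
python3 -m inch '1.7 2.5 0 0 0;1.7 2.5 0 0 0;0 0 0 0 0';python3 -m inch '1.7 2.5 0 0 0;0 0 0 0 0';python3 -m inch '1.7 2.5 0 0 0;0 0 0 0 0';python3 -m inch '1.2 1.6 0 0 0;0 0 0 0 0'
python3 - <<'E'
from plan import *
from cell import cams
import cv2
s,R=tool(); print(s['tool_pos'],RD.T@(s['tool_pos']-O),"jaw yaw",np.arctan2(R[1,1],R[0,1]))
for n in("side","top"):
    d=cams.read_camera(n); cv2.imwrite(f"pics/{n}2.png",d["color"][:,:,::-1])
s=cv2.imread("pics/side2.png"); cv2.imwrite("pics/side2c.png",cv2.resize(s[180:300,250:410],None,fx=5,fy=5,interpolation=cv2.INTER_CUBIC))
E
```

```text
time: 3.55
tool_pos: [0.496, 0.0686, 0.2088]
tool_rot: [1.372, 1.571, 2.335]
contact_force: [-0.2, 0.5, -0.0]
opening: 0.0006
time: 3.72
tool_pos: [0.4977, 0.0712, 0.2086]
tool_rot: [1.778, 1.57, 2.741]
contact_force: [-0.2, 0.0, 0.1]
opening: 0.0003
time: 3.88
tool_pos: [0.4994, 0.0738, 0.2086]
tool_rot: [1.364, 1.571, 2.327]
contact_force: [0.6, 0.1, -0.6]
opening: 0.001
time: 4.05
tool_pos: [0.5002, 0.0748, 0.2086]
tool_rot: [2.747, 1.569, -2.572]
contact_force: [-3.1, -4.9, 1.3]
opening: 0.0004
[0.50020721 0.07478714 0.20860972] [-0.1701819   0.08126036  0.20860972] jaw yaw 2.5345178720052184
```

View pics/side2c.png

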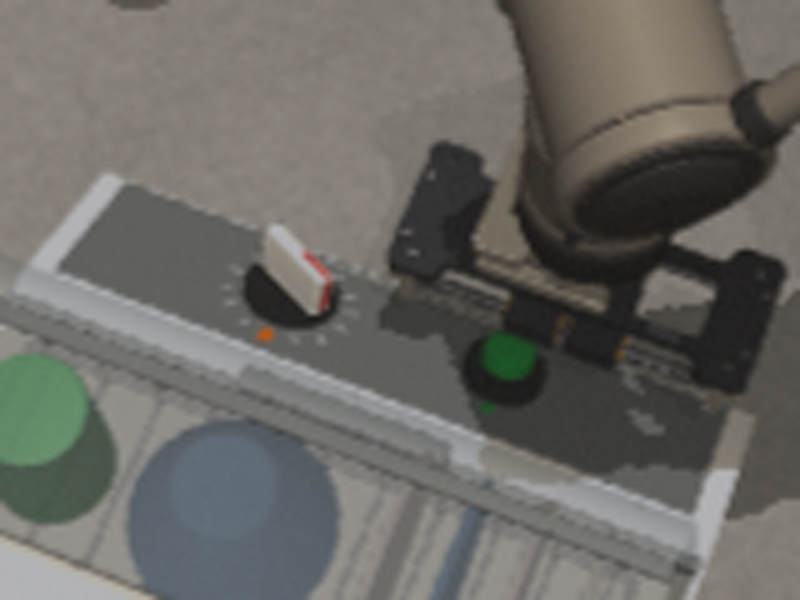

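```bash
python3 -m inch '1.2 1.6 0 0 0;0 0 0 0 0';python3 -m inch '0.8 1.2 0 0 0;0 0 0 0 0;0 0 0 0 0'
```

```text
time: 4.32
tool_pos: [0.5007, 0.0753, 0.2086]
tool_rot: [2.807, 1.565, -2.511]
contact_force: [-7.3, -14.2, 5.9]
opening: 0.0003
time: 4.57
tool_pos: [0.501, 0.0756, 0.2086]
tool_rot: [2.821, 1.563, -2.498]
contact_force: [-8.9, -19.6, 8.0]
opening: 0.0003
```

```bash
python3 -m inch '-8.6 -12.3 0 0 0;-8.6 -12.3 0 0 0;-11.5 -16.4 0 0 0;-11.5 -16.4 0 0 0;0 0 40 0 0;0 0 40 0 0;0 0 40 0 0.8;0 0 0 0 1'
python3 - <<'E'
from plan import *
from cell import cams
import cv2
s,R=tool(); print(s['time'],s['tool_pos'],RD.T@(s['tool_pos']-O),"jaw yaw",np.arctan2(R[1,1],R[0,1]))
for n in("side","wrist"):
    d=cams.read_camera(n); cv2.imwrite(f"pics/{n}3.png",d["color"][:,:,::-1])
s=cv2.imread("pics/side3.png"); cv2.imwrite("pics/side3c.png",cv2.resize(s[180:300,250:410],None,fx=5,fy=5,interpolation=cv2.INTER_CUBIC))
E
```

```text
time: 5.23
tool_pos: [0.4641, 0.0204, 0.3358]
tool_rot: [-1.058, 1.557, -0.095]
contact_force: [2.7, 0.6, -0.2]
opening: 0.0093
5.2333 [0.4641152  0.02044545 0.33578678] [-0.23539362  0.07950407  0.33578678] jaw yaw 2.533884011293587
```

View pics/side3c.png

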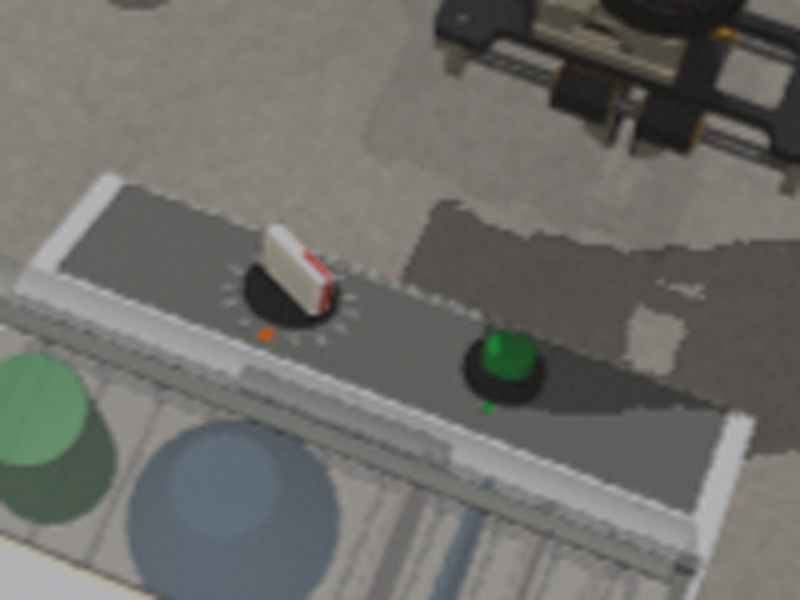

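View pics/wrist3.png

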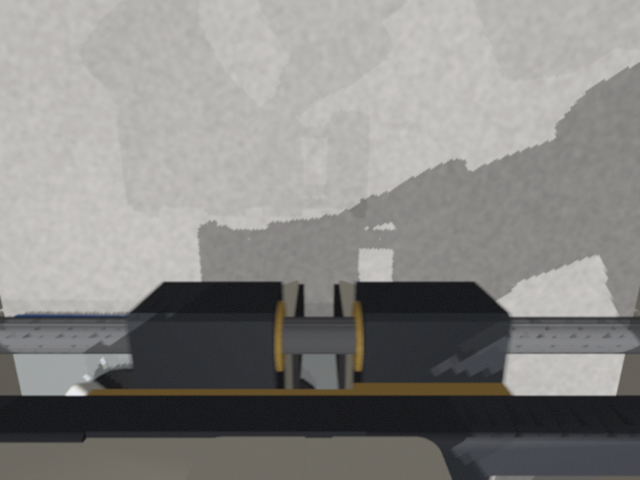

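```bash
python3 -m inch '29 1 0 -0.002 1;29 1 0 -0.002 1;29 1 0 -0.002 1;29 1 0 0 1;29 1 0 0 1;29 1 0 0 1;0 0 0 0 1;0 0 0 0 1'
python3 - <<'E'
from plan import *
from cell import cams
import cv2
s,R=tool(); print(s['time'],s['tool_pos'],RD.T@(s['tool_pos']-O),"jaw yaw",np.arctan2(R[1,1],R[0,1]),s['opening'],s['qpos'])
for n in("side","wrist"):
    d=cams.read_camera(n); cv2.imwrite(f"pics/{n}4.png",d["color"][:,:,::-1])
s=cv2.imread("pics/side4.png"); cv2.imwrite("pics/side4c.png",cv2.resize(s[180:300,250:410],None,fx=5,fy=5,interpolation=cv2.INTER_CUBIC))
E
```

```text
time: 6.0
tool_pos: [0.6366, 0.0267, 0.3257]
tool_rot: [2.061, 1.566, 3.018]
contact_force: [-0.6, -1.3, 0.3]
opening: 0.0706
6.0 [0.63661713 0.02674466 0.32574765] [-0.13096987 -0.0579451   0.32574765] jaw yaw 2.5282852843726324 0.0705787048606626 [-7.82510401e-02  6.12898144e-01  1.29996311e+00  2.11475282e-04
  1.23314478e+00 -2.60661087e+00]
```

View pics/side4c.png

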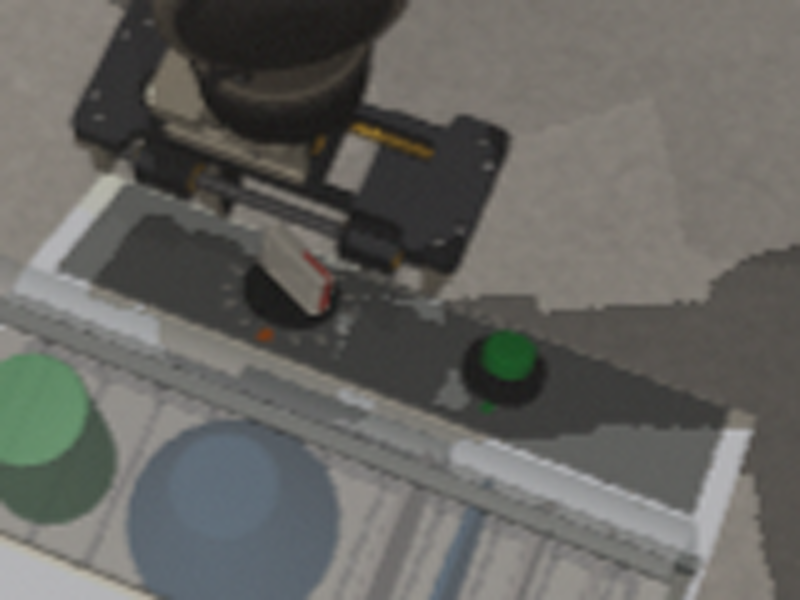

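View pics/wrist4.png

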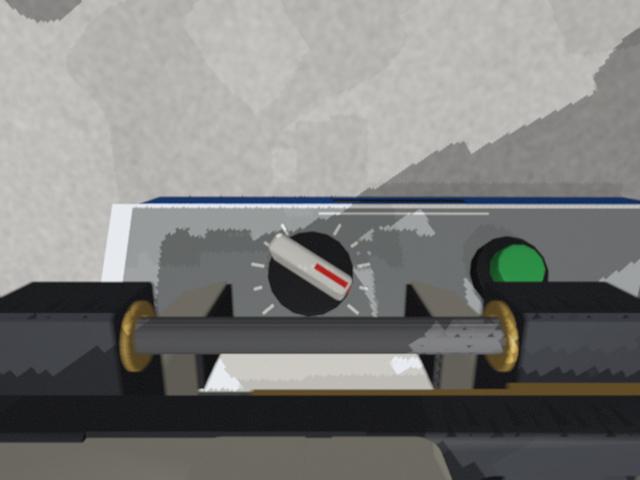

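```bash
python3 -m inch '1.6 -1.2 0 0 1;0 0 0 0 1;0 0 0 0 1;0 0 0 0 1;0 0 -15 0 1;0 0 -15 0 1;0 0 -15 0 1;0 0 0 0 1';python3 -m inch '0 0 -6 0 1;0 0 -6 0 1;0 0 0 0 1;0 0 0 0 1'
python3 - <<'E'
from plan import *
from cell import cams
import cv2
s,R=tool(); print(s['time'],s['tool_pos'],RD.T@(s['tool_pos']-O),"jaw yaw",np.arctan2(R[1,1],R[0,1]),s['opening'])
for n in("side","wrist"):
    d=cams.read_camera(n); cv2.imwrite(f"pics/{n}5.png",d["color"][:,:,::-1])
s=cv2.imread("pics/side5.png"); cv2.imwrite("pics/side5c.png",cv2.resize(s[180:300,250:410],None,fx=5,fy=5,interpolation=cv2.INTER_CUBIC))
E
```

```text
time: 6.77
tool_pos: [0.6369, 0.0254, 0.2809]
tool_rot: [2.091, 1.565, 3.048]
contact_force: [-1.4, 0.5, -0.2]
opening: 0.0919
time: 7.1
tool_pos: [0.6379, 0.0254, 0.272]
tool_rot: [-0.901, 1.571, 0.056]
contact_force: [-0.2, -0.0, -0.4]
opening: 0.0916
7.1 [0.63794049 0.02536552 0.27204416] [-0.13133618 -0.05982104  0.27204416] jaw yaw 2.5280949191562945 0.09157098358003903
```

View pics/side5c.png

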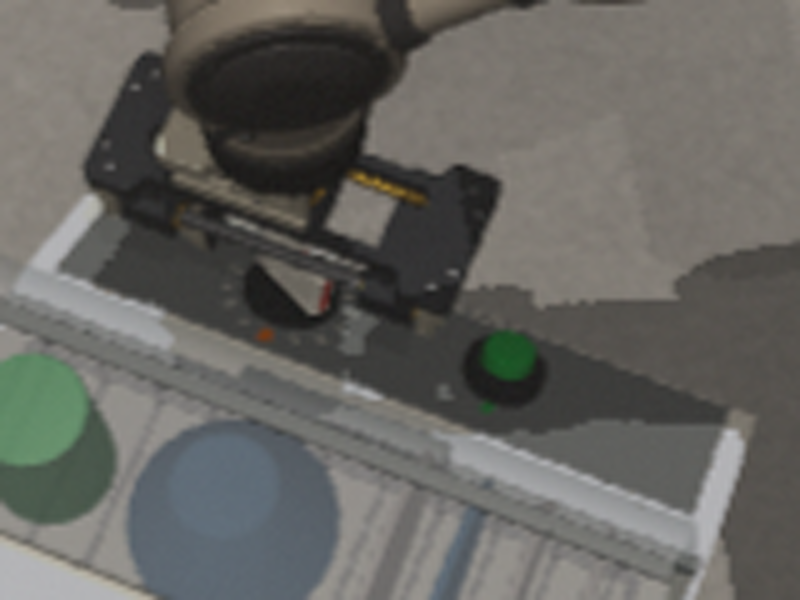

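View pics/wrist5.png

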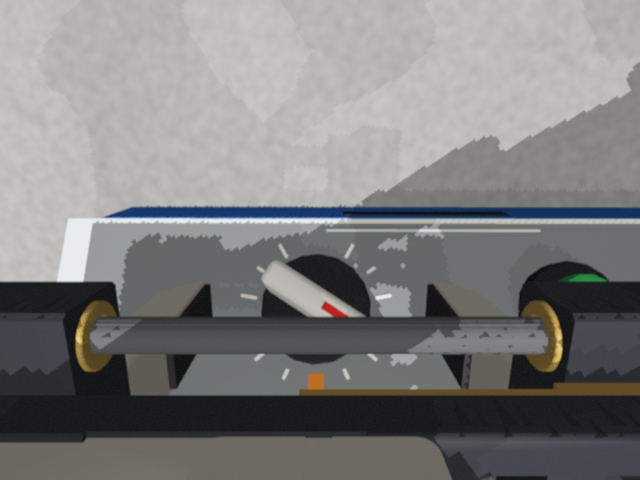

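```bash
python3 -m inch '0 0 -3 0 0.4;0 0 0 0 0.4;0 0 0 0 0.4;0 0 0 0 0.4;0 0 0 0 0.4;0 0 0 0 0.4' 8;python3 -m inch '0 0 0 0 0.2;0 0 0 0 0.2;0 0 0 0 0;0 0 0 0 0;0 0 0 0 0;0 0 0 0 0;0 0 0 0 0;0 0 0 0 0' 8
python3 - <<'E'
from plan import *
from cell import cams
import cv2
s,R=tool(); print(s['time'],s['tool_pos'],RD.T@(s['tool_pos']-O),"jaw yaw",np.arctan2(R[1,1],R[0,1]),s['opening'])
for n in("wrist",):
    d=cams.read_camera(n); cv2.imwrite(f"pics/{n}6.png",d["color"][:,:,::-1])
E
```

```text
time: 7.7
tool_pos: [0.6379, 0.0254, 0.2688]
tool_rot: [-0.453, 1.571, 0.504]
contact_force: [1.0, -1.1, 0.3]
opening: 0.0562
time: 8.37
tool_pos: [0.6377, 0.0269, 0.2697]
tool_rot: [0.479, 1.568, 1.437]
contact_force: [-1.9, 6.6, 6.6]
opening: 0.0388
8.3667 [0.63772213 0.02693965 0.26968719] [-0.1301745  -0.05873657  0.26968719] jaw yaw 2.528673189053406 0.03884346630154924
```

View pics/wrist6.png

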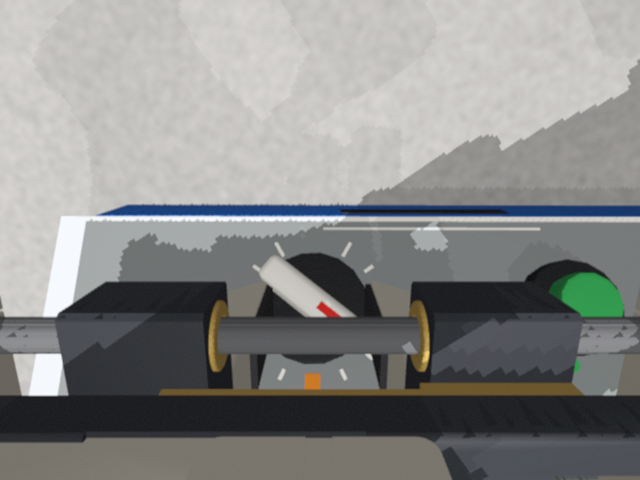

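```bash
python3 -m inch '0 0 0 0 0.8;0 0 0 0 0.8;0 0 4 0 0.8;0 0 0 0 0.8' 15;python3 -m inch '0 0 0 0.1 0.8;0 0 0 0.1 0.8;0 0 0 0.1 0.8;0 0 0 0 0.8;0 0 0 0 0.8' 15
python3 - <<'E'
from plan import *
from cell import cams
import cv2
s,R=tool(); print(s['time'],s['tool_pos'],RD.T@(s['tool_pos']-O),"jaw yaw",np.arctan2(R[1,1],R[0,1]),s['opening'])
for n in("wrist",):
    d=cams.read_camera(n); cv2.imwrite(f"pics/{n}7.png",d["color"][:,:,::-1])
E
```

```text
time: 8.75
tool_pos: [0.638, 0.0251, 0.2733]
tool_rot: [-1.502, 1.57, -0.545]
contact_force: [-0.5, -1.6, -0.3]
opening: 0.0608
time: 9.17
tool_pos: [0.6379, 0.0251, 0.2727]
tool_rot: [2.49, 1.571, -2.539]
contact_force: [0.2, -0.4, -0.5]
opening: 0.0733
9.1667 [0.63791236 0.02512204 0.2727263 ] [-0.13155149 -0.05993815  0.2727263 ] jaw yaw 2.824843877329511 0.07332664714543732
```

View pics/wrist7.png

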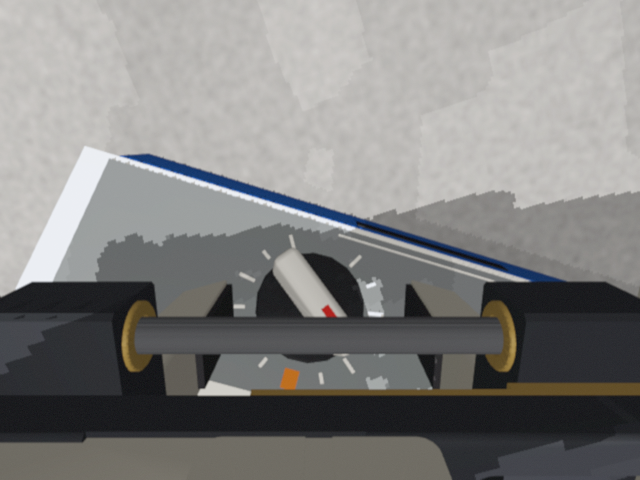

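```bash
python3 -m inch '0 0 0 0 0.4;0 0 0 0 0.4;0 0 0 0 0.2;0 0 0 0 0.2;0 0 0 0 0.2;0 0 0 0 0;0 0 0 0 0;0 0 0 0 0' 15;python3 -m inch '0 0 0 0 0;0 0 0 0 0;0 0 0 0 0' 15
python3 - <<'E'
from plan import *
from cell import cams
import cv2
for n in("wrist",):
    d=cams.read_camera(n); cv2.imwrite(f"pics/{n}8.png",d["color"][:,:,::-1])
E
```

```text
time: 9.88
tool_pos: [0.637, 0.0256, 0.2724]
tool_rot: [1.765, 1.567, 3.023]
contact_force: [-4.3, -1.2, 2.2]
opening: 0.0247
time: 10.13
tool_pos: [0.6381, 0.0253, 0.2731]
tool_rot: [-1.385, 1.57, -0.127]
contact_force: [-2.3, 0.2, 2.1]
opening: 0.0128
```

View pics/wrist8.png

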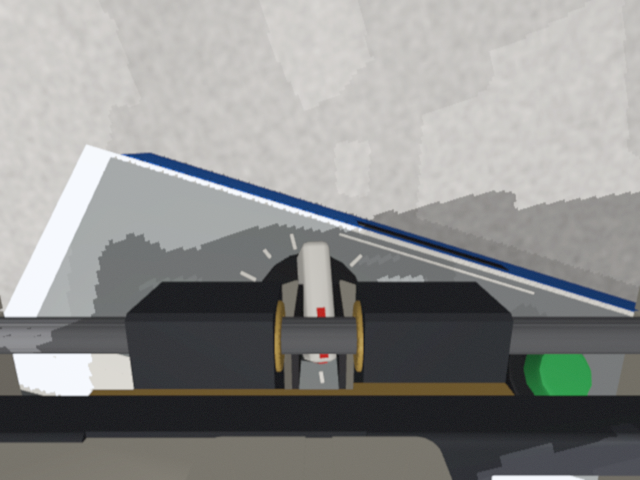

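```bash
python3 -m inch '0 0 0 0 0.25;0 0 0 0 0.25;0 0 0 -0.1 0.25;0 0 0 -0.1 0.25;0 0 0 -0.097 0.25;0 0 0 0 0.25;0 0 0 0 0;0 0 0 0 0' 15;python3 -m inch '0 0 0 0 0;0 0 0 0 0;0 0 0 0 0;0 0 0 0 0' 15
python3 - <<'E'
from plan import *
from cell import cams
import cv2
s,R=tool(); print(s['tool_pos'],RD.T@(s['tool_pos']-O),"jaw yaw",np.arctan2(R[1,1],R[0,1]),s['opening'])
for n in("wrist",):
    d=cams.read_camera(n); cv2.imwrite(f"pics/{n}9.png",d["color"][:,:,::-1])
E
```

```text
time: 10.85
tool_pos: [0.6382, 0.0251, 0.2727]
tool_rot: [-1.605, 1.569, -0.642]
contact_force: [3.9, -3.8, -3.3]
opening: 0.0142
time: 11.18
tool_pos: [0.6385, 0.0248, 0.2728]
tool_rot: [-1.369, 1.568, -0.408]
contact_force: [3.5, -3.4, -2.1]
opening: 0.0119
[0.63853958 0.02475742 0.2728142 ] [-0.13148873 -0.06066093  0.2728142 ] jaw yaw 2.53251378106937 0.011874840784982242
```

View pics/wrist9.png

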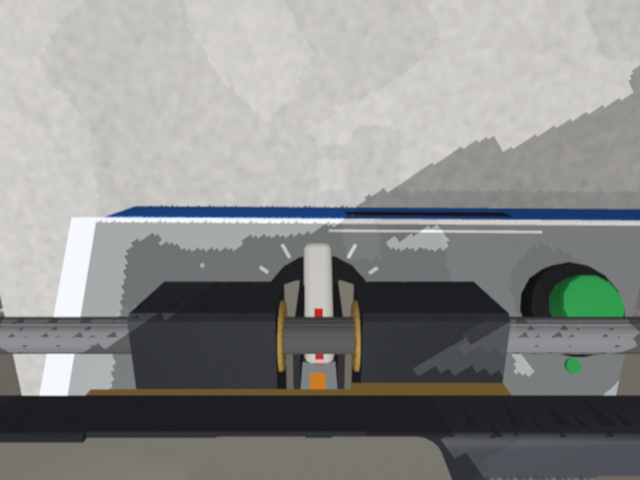

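```bash
python3 -m inch '0 0 0 0 0.5;0 0 0 0 0.5;0 0 0 0 0.5;0 0 20 0 0.5;0 0 20 0 0.5;0 0 20 0 0.3;0 0 0 0 0;0 0 0 0 0' 20
python3 - <<'E'
from plan import *
from cell import cams
import cv2
s,R=tool(); print(s['tool_pos'],RD.T@(s['tool_pos']-O),"jaw yaw",np.arctan2(R[1,1],R[0,1]),s['opening'])
for n in("wrist",):
    d=cams.read_camera(n); cv2.imwrite(f"pics/{n}10.png",d["color"][:,:,::-1])
E
python3 -m inch '-25 16.4 0 0 0;-25 16.4 0 0 0;-25 16.4 0 0 0;-25 16.2 0 0 0;0 0 0 0 0;0 0 0 0 0'
python3 - <<'E'
from plan import *
from cell import cams
import cv2
s,R=tool(); print(s['tool_pos'],RD.T@(s['tool_pos']-O),"jaw yaw",np.arctan2(R[1,1],R[0,1]),s['opening'])
for n in("wrist","top","side"):
    d=cams.read_camera(n); cv2.imwrite(f"pics/{n}11.png",d["color"][:,:,::-1])
s=cv2.imread("pics/side11.png"); cv2.imwrite("pics/side11c.png",cv2.resize(s[180:300,250:410],None,fx=5,fy=5,interpolation=cv2.INTER_CUBIC))
E
```

```text
time: 11.9
tool_pos: [0.6379, 0.0256, 0.3338]
tool_rot: [-0.912, 1.569, 0.048]
contact_force: [-0.7, 0.7, 0.4]
opening: 0.0295
[0.63788986 0.02558457 0.33375228] [-0.13118618 -0.05965357  0.33375228] jaw yaw 2.531636476998202 0.029532098749148118
time: 12.45
tool_pos: [0.5368, 0.0916, 0.3319]
tool_rot: [2.175, 1.568, 3.137]
contact_force: [-0.2, -0.2, -0.0]
opening: 0.0007
[0.53679881 0.09155685 0.33185536] [-0.13540952  0.060986    0.33185536] jaw yaw 2.5329560276944805 0.0007287841791743088
```

View pics/wrist10.png

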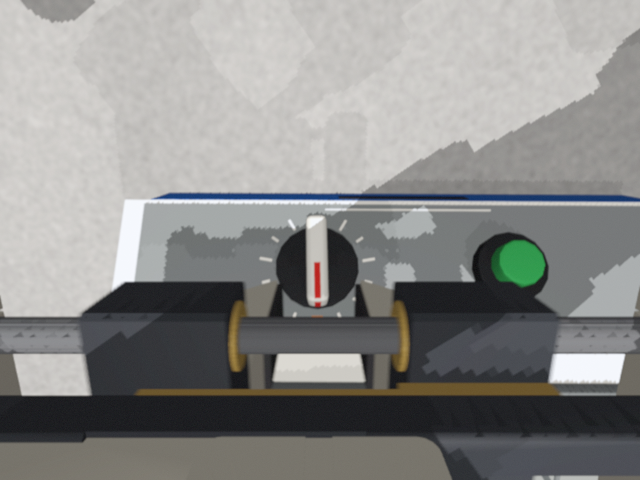

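View pics/side11c.png

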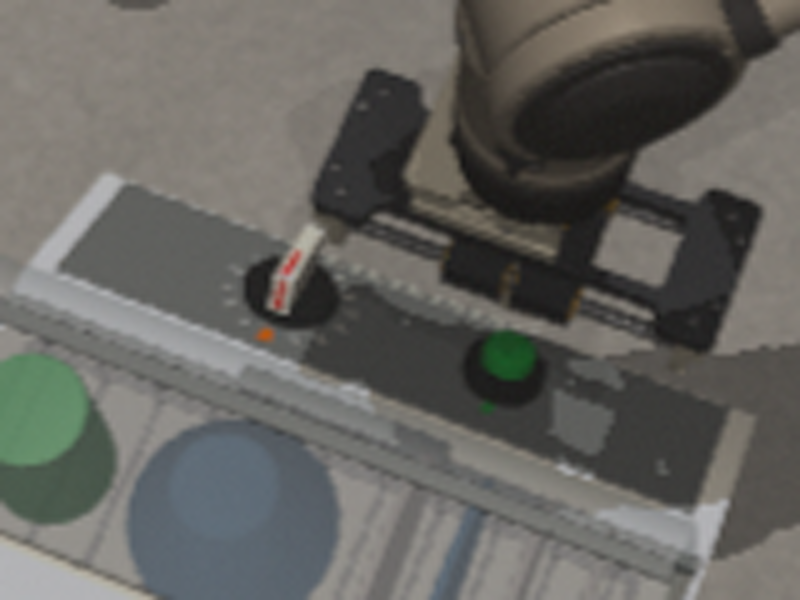

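View pics/wrist11.png

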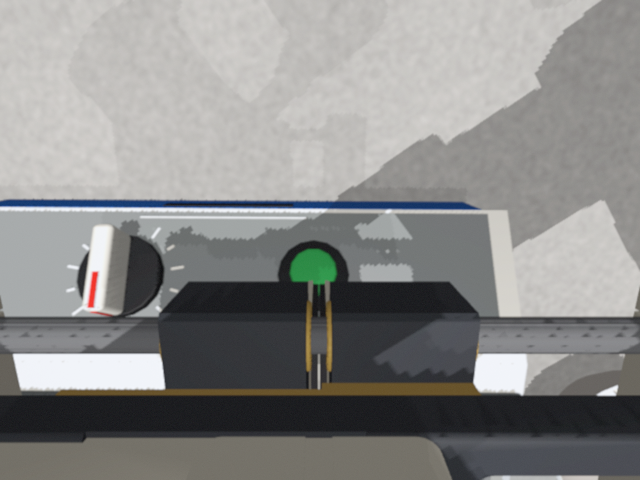

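```bash
python3 -m inch '0 0 -15 0 0;0 0 -15 0 0;0 0 -15 0 0;0 0 0 0 0;0 0 0 0 0';python3 -m inch '0.9 1.2 -2.6 0 0;0 0 0 0 0';python3 -m inch '0.9 1.2 -2.6 0 0;0 0 0 0 0';python3 -m inch '0.9 1.2 -2.6 0 0;0 0 0 0 0'
```

```text
time: 13.02
tool_pos: [0.5384, 0.0902, 0.2869]
tool_rot: [2.217, 1.569, -3.107]
contact_force: [0.4, -1.2, 0.4]
opening: 0.0003
time: 13.18
tool_pos: [0.5394, 0.0918, 0.2856]
tool_rot: [-0.805, 1.57, 0.155]
contact_force: [0.4, 0.7, -0.2]
opening: 0.0007
time: 13.35
tool_pos: [0.5399, 0.0933, 0.2827]
tool_rot: [-0.717, 1.57, 0.244]
contact_force: [0.3, -0.3, 0.3]
opening: 0.0002
time: 13.52
tool_pos: [0.5406, 0.0946, 0.2798]
tool_rot: [1.224, 1.571, 2.184]
contact_force: [-0.1, -0.6, -0.4]
opening: 0.0007
```

```bash
python3 -m inch '0.9 1.2 -2.6 0 0;0 0 0 0 0';python3 -m inch '0.9 1.2 -2.6 0 0;0 0 0 0 0'
python3 - <<'E'
from plan import *
from cell import cams
import cv2
s,R=tool(); print(s['tool_pos'],RD.T@(s['tool_pos']-O))
for n in("wrist",):
    d=cams.read_camera(n); cv2.imwrite(f"pics/{n}12.png",d["color"][:,:,::-1])
E
```

```text
time: 13.68
tool_pos: [0.5416, 0.0957, 0.2772]
tool_rot: [-0.894, 1.571, 0.067]
contact_force: [-0.1, -0.8, 1.2]
opening: 0.0003
time: 13.85
tool_pos: [0.5425, 0.0968, 0.2746]
tool_rot: [-1.059, 1.571, -0.099]
contact_force: [-0.7, -1.0, 3.1]
opening: 0.0003
[0.54249762 0.0968411  0.27464176] [-0.12780842  0.05936644  0.27464176]
```

View pics/wrist12.png

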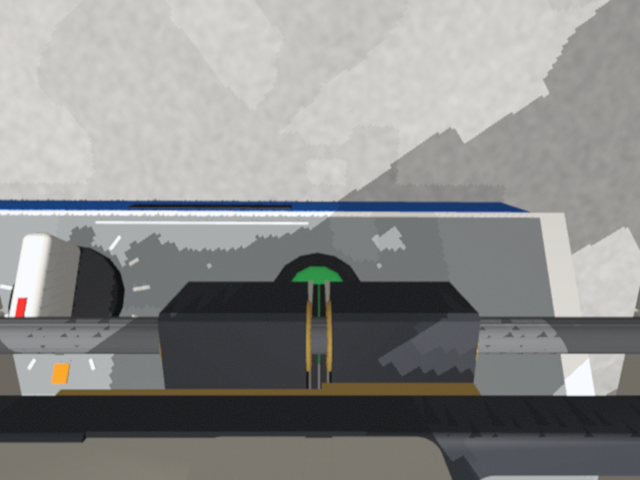

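```bash
for i in 1; do python3 -m inch '0.4 0.6 -2.2 0 0;0 0 0 0 0'; done;python3 -m inch '0.4 0.6 -2.2 0 0;0 0 0 0 0';python3 -m inch '0.4 0.6 -1.5 0 0;0 0 0 0 0'
```

```text
time: 14.07
tool_pos: [0.543, 0.0975, 0.2727]
tool_rot: [-0.534, 1.57, 0.427]
contact_force: [-0.3, -0.1, 5.7]
opening: 0.0002
time: 14.23
tool_pos: [0.5435, 0.0982, 0.2707]
tool_rot: [-0.58, 1.569, 0.38]
contact_force: [-0.8, 0.5, 6.9]
opening: 0.0004
time: 14.4
tool_pos: [0.5437, 0.0985, 0.2702]
tool_rot: [-1.052, 1.569, -0.091]
contact_force: [-3.9, -1.2, 13.8]
opening: 0.0006
```

Force jumped: the stop is reached. One more small press and hold, then lift.

```bash
python3 -m inch '0 0 -1.5 0 0;0 0 0 0 0;0 0 0 0 0;0 0 0 0 0'; python3 -m inch '-0.9 -1.2 2.6 0 0;-1.8 -2.4 5.2 0 0;0 0 15 0 0;0 0 30 0 0;0 0 30 0 0;-15 -20 0 0 0;-17 -24 0 0 0;0 0 0 0 0'; python3 -m inch '-17 -24 0 0 0;-17 -24 0 0 0;0 0 0 0 0;0 0 0 0 0'
python3 - <<'E'
from plan import *
from cell import cams
import cv2
s,R=tool(); print(s['tool_pos'],RD.T@(s['tool_pos']-O),s['contact_force'])
for n in("wrist","top","side"):
    d=cams.read_camera(n); cv2.imwrite(f"pics/{n}13.png",d["color"][:,:,::-1])
s=cv2.imread("pics/side13.png"); cv2.imwrite("pics/side13c.png",cv2.resize(s[180:300,250:410],None,fx=5,fy=5,interpolation=cv2.INTER_CUBIC))
E
```

```text
time: 14.73
tool_pos: [0.5437, 0.0986, 0.2698]
tool_rot: [-0.947, 1.568, 0.014]
contact_force: [-5.3, -0.7, 20.2]
opening: 0.0003
time: 15.4
tool_pos: [0.5068, 0.0488, 0.3501]
tool_rot: [2.646, 1.568, -2.678]
contact_force: [0.8, 0.7, -1.2]
opening: 0.0003
time: 15.73
tool_pos: [0.4746, 0.0024, 0.35]
tool_rot: [1.3, 1.57, 2.258]
contact_force: [-0.8, 1.0, 0.1]
opening: 0.0002
[0.47462648 0.00236713 0.35001342] [-0.24412922  0.06050403  0.35001342] [-0.77212591  0.99965283  0.11405956]
```

View pics/side13c.png

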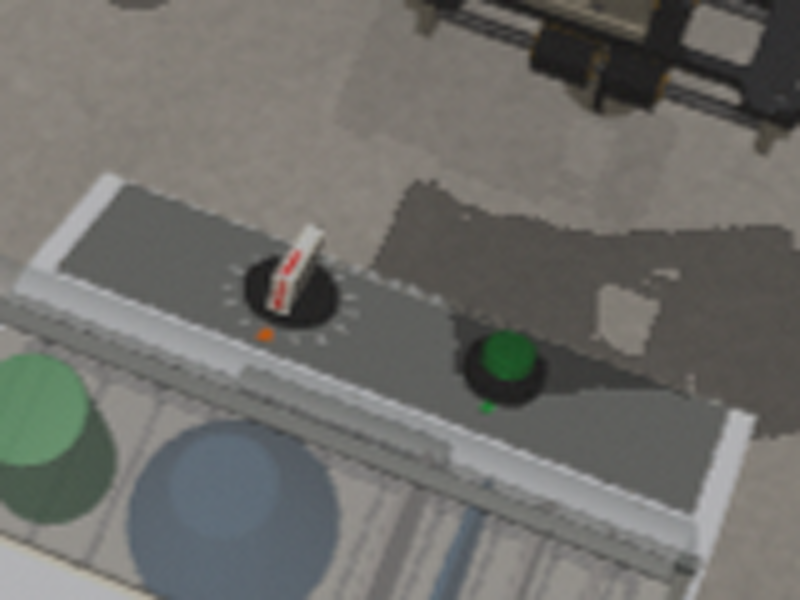

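View pics/top13.png

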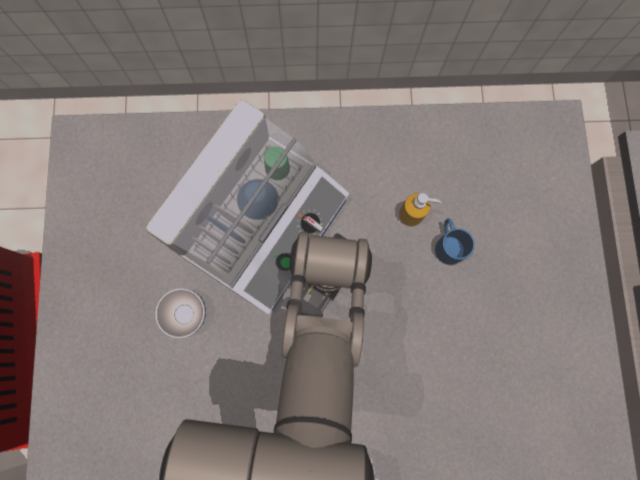

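```bash
python3 -c "
from cell import workorder; print(workorder.hand_in())"
```

```text
the job is handed in; nothing more can be done
None
```

The dryer sequence is finished and handed in. My checks were pictures, forces and travel, because the joint values cannot be read and the hand-in gave no verdict. The last motion ended at about 15.7 s on the clock, well inside the 62 s limit.

- **Tray:** I pushed it until the fingers came up hard against the stop at about 20 N. The camera shows the plate flush with the dryer front.
- **Dial:** My first attempt, simply closing the jaws on the bar, jammed with the dial hardly moved. I then turned the gripper to line up with the bar, closed on it and turned it back square to the panel. The wrist picture showed the pointer at the orange mark, and the final side picture shows it unchanged.
- **Start button:** I pressed it about 8 mm after first contact. The force rose through the spring range (3 to 7 N) and then jumped to 14–20 N, which is the stop. After I lifted off, the button looked fully out again.
- **Bystanders:** The mug, bowl and soap bottle are at the same pixel positions in the top view as at the start. The arm is clear of everything, with contact force close to zero.

No final check failed or disagreed. The dial and tray were judged by eye from the pictures, to within a few mm and a few degrees.

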